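# Lay the capped syrup jug on its side

## Robot

A 6-joint arm with a two-finger parallel gripper is mounted at the origin on the work surface. World frame = base frame: x ahead of the robot, y to its left, z up, the work surface at z = 0. Lengths are in m, angles in rad, forces in N, time in s.
With the tool pointing down it reaches from about 0.3 to 0.875 m from the base axis. Payload 6.4 kg.
Tool frame: the origin (TCP) lies where the fingers leave the gripper's body, on its centre line; the fingertips stand 73 mm ahead of it and the grasp point (between the pads) lies 54 mm ahead of it; z points along the fingers, y is the line along which they close (so a half turn about z gives the same grasp; the last joint's range is limited). The gripper opens to 85 mm and grips with 20 to 120 N. Pads are 22 mm wide; open, the fingers measure 114 mm over their backs; the gripper's body (76 mm by 85 mm) begins 54 mm behind the grasp point. The pads swing forward as they close: fully open they stand 13 mm farther back than shut.
Start: joints at [1.11, 0.181, 1.607, -0, 1.354, -0.206], TCP at [0.145, 0.556, 0.304] pointing down, gripper open.
Joint ranges: [-2.99, 2.99], [-0.89, 2.07], [0.3, 2.58], [-1.14, 4.28], [0, 2.63], [-3.12, 3.12]. Speed limits (rad/s): [2.57, 2.57, 3.01, 3.14, 3.14, 3.14].

## Interface

Orientations are given as a unit quaternion [w, x, y, z].
In Python, from bench import ctrl gives the robot as it stands.
- The arm moves only by the tool carry_out, never from a script. Its argument "steps" is one flat list of numbers, 7 for each row, row after row: the shift along the tool's x, y, z in m, then the turn, a rotation vector about the tool's x, y, z in rad, then the opening, from 0 (shut) to 1 (fully open). In form: [dx, dy, dz, wx, wy, wz, claw, dx, dy, dz, wx, wy, wz, claw, ...]. A call has 1 to 20 rows; each row is the pose to reach, as a shift and turn from the pose commanded when the call began, along the tool's axes at that moment; what a row does not reach only later rows make up. A row lasts 1/10 s, in which the tool goes at most 50 mm and 8.59 degrees, less where a joint would pass 70% of its speed; a pose out of reach is approached as far as the arm can. A call with a gripper value outside its range is refused whole. The fingers move at their own pace and stop on an object; the grip force is fixed at half the most. Time passes only in rows, so rows that repeat a pose let the fingers close. It gives the time, the measured TCP pose, the force, the opening and the grip force at its end, in the units of the state.
- ctrl.get_obs(): the state, without advancing time (a new reading comes with each control period).
- ctrl.camera(name): name is "scene" or "top" or "wrist"; returns the picture (400x640x3 uint8, red, green, blue); there is no depth.
- ctrl.camera_params(name): a dict with "vertical_fov" (degrees; the focal length in pixels is half the picture's height over the tangent of half this angle, whatever the lens; pixels are square), "cx", "cy" (the principal point, pixels), "k1" (the pictures are not rectified: a ray, as slopes to the right and down, at radius r is drawn at 1 + k1 r^2 times it, then the intrinsics apply), "cam_to_world" (4x4, takes a point from camera to world coordinates); the wrist camera has in their place "hand_eye" (4x4, takes a point from camera to tool coordinates, whose origin is the TCP and whose axes are the flange's). Camera axes: x right, y down, z forward; pixel columns grow to the right and rows downward; lengths in m; the calibration is good to about 2 mm. A picture is of the moment at which its call begins: read the wrist's pose just before it. camera_params takes no time and is no camera call.
- ctrl.hand_in(): hands the job in; it is judged then, once.
The state is a dict: "time_s": time; "q": joint angles; "dq": joint speeds; "joint_efforts": joint torques, N m; "eef_pos": TCP position; "eef_rot": TCP orientation; "wrist_force": force on the tool from outside, world axes, zero at the start; "torque": the same for the moment, N m; "opening": opening from 0.0 (shut) to 1.0 (fully open); "grasp_force": force on a finger pad.
Only numpy, scipy, OpenCV 4.12 (cv2) and the standard library are available. Lean on these libraries where they do the work, as an engineer would, in place of code of your own. Each camera call takes 0.05 s, during which the arm holds its last target. There are 200 camera calls.

## Task

Two filled syrup jugs stand side by side at one end of the blue laying rack, each in its own lane. Push the one that has its cap on over, away from the end it stands at, so that it lies on its side along its own lane with its cap towards the rack's empty end; push only, do not lift or carry it. Leave the uncapped jug standing where it is and do not disturb the tub, the jar or the screwdriver.

Things in the scene. Friction and masses are not known exactly. Their poses are not given: they have to be found in the camera images.
- rack: Fixed blue board 350 x 270 mm with wooden battens. Origin: middle of its underside, on the bench; x along the lanes, from the end where the jugs stand to the empty end; z up. Rubber floor 16 mm, battens 28 mm above the bench. Two lanes 92 mm wide, 310 long, centred at y = +60 and -60 mm, one jug in each near x = -100 mm; which is in which varies.
- capped: Capped jug: rigid cream plastic, square body 64 x 64 mm, 142 tall, shoulder, round cap 38 mm across; 190 mm tall in all, about 0.6 kg, loose. Origin: middle of its underside; z along the jug to the cap, x along the rack's x within 0.04 rad. Pushed at the cap it yields to under 3 N, tips about its lower front edge, and falls by itself once leaning about 25 degrees.
- capped_cap (a point): Centre of the capped jug's cap: on the jug's axis, 176.5 mm from its underside. The cap is 38 mm across and 27 mm tall (163 to 190 mm from the underside).
- capped_toe (a point): Middle of the capped jug's lower front edge, the edge it tips about: 32 mm from the underside's middle on the side of the empty end. It stays down on the rubber floor when the jug is pushed over, and rises if the jug is lifted or tipped the wrong way.
- open: The uncapped jug: the same cream jug body (64 x 64 x 142 mm) but with no cap, ending in an open narrow neck 27 mm across, 179 mm tall in all, about 0.6 kg. Loose, standing in the other lane. It must stay standing. Origin at the middle of its underside, z up to the mouth.
- cap_tub: Small open steel tub of spare caps, 120 x 90 x 50 mm, loose on the bench beyond the empty end of the rack. Leave alone. Origin at the middle of its underside.
- jar: Amber jar 64 mm across and 85 mm tall, loose on the bench on the rack's -y side. Leave alone. Origin at the middle of its underside.
- driver: Screwdriver about 200 mm long with a blue handle, lying loose on the bench on the rack's -y side. Leave alone.
Mind the look-alikes: they are no part of the job. What is shaped like the open but yellow is not meant.

How it is judged:
By the outcome, as a careful person would: the job done as asked, in the order asked, and still so for the second after the job is handed in, with the robot touching nothing.
It also fails if it takes over 32 s, if anything falls off the work surface, if the arm or the gripper's body presses on something with over 40 N, if the wrist force passes 120 N, or if a joint passes its speed limit or range.

## Working session

There is one attempt and no reset: what is moved stays moved. The work goes in short steps, Python scripts to look and compute and a tool call to move; the robot and the scene stay as the last step left them, time stands still between calls to the robot, and variables do not carry over. Pictures are saved under pics/ and viewed, at most 10 in all, crops included, and the job is handed in when it is done.

Besides the shell and the picture viewer there is one more tool, called after "Request:" as name(argument=value, ...) on one line, values as JSON. carry_out: Moves the arm, as the interface text tells. Its arguments: {"type":"object","properties":{"steps":{"type":"array"}},"required":["steps"]}

```bash
mkdir -p pics
cat > h.py <<'E'
import numpy as np,cv2
from bench import ctrl
def ray(name,u,v):
    p=ctrl.camera_params(name);f=200/np.tan(np.radians(p['vertical_fov']/2))
    d=np.array([(u-p['cx'])/f,(v-p['cy'])/f]);s=d.copy()
    for _ in range(20): s=d/(1+p['k1']*(s@s))
    T=np.array(p['cam_to_world']);return T[:3,3],T[:3,:3]@np.r_[s,1]
def onz(name,u,v,z):
    o,d=ray(name,u,v);return o+d*(z-o[2])/d[2]
def proj(name,P):
    p=ctrl.camera_params(name);f=200/np.tan(np.radians(p['vertical_fov']/2))
    T=np.array(p['cam_to_world']);c=T[:3,:3].T@(np.array(P)-T[:3,3]);s=c[:2]/c[2];s=s*(1+p['k1']*(s@s))
    return s*f+[p['cx'],p['cy']]
E
python3 - <<'E'
from h import *
a=ctrl.camera('scene');b=ctrl.camera('top')
for n,i in(('scene',a),('top',b)): cv2.imwrite(f'pics/{n}0.png',i[:,:,::-1]); print(ctrl.camera_params(n))
o=ctrl.get_obs();print(o['time_s'],o['eef_pos'],o['eef_rot'])
E
```

```text
{'vertical_fov': 45.83193837241261, 'cx': 324.3022689921571, 'cy': 202.52066580282263, 'k1': -0.07375106397428355, 'cam_to_world': array([[ 7.58624908e-01,  4.57279252e-01, -4.64094747e-01,
         1.02399541e+00],
       [ 6.51527311e-01, -5.33147830e-01,  5.39690240e-01,
        -4.83708173e-01],
       [-6.41957553e-04, -7.11792861e-01, -7.02389145e-01,
         8.60642226e-01],
       [ 0.00000000e+00,  0.00000000e+00,  0.00000000e+00,
         1.00000000e+00]])}
{'vertical_fov': 49.759671490253204, 'cx': 319.25464249491006, 'cy': 202.68966413389074, 'k1': -0.01701315438367922, 'cam_to_world': array([[ 0.01399859, -0.99896298,  0.04332444,  0.48135293],
       [-0.99970912, -0.0131317 ,  0.02022956,  0.07328414],
       [-0.01963965, -0.04359502, -0.99885622,  1.14722214],
       [ 0.        ,  0.        ,  0.        ,  1.        ]])}
0.1 [0.14475194 0.55608931 0.30308173] [-2.64675154e-04  1.27063660e-01  9.91894243e-01 -7.53063437e-04]
```

View pics/scene0.png

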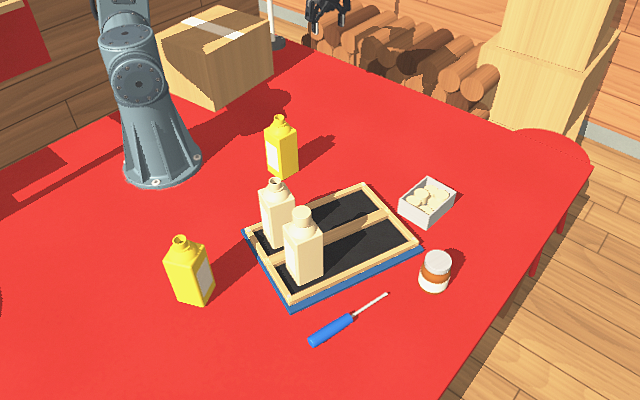

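View pics/top0.png

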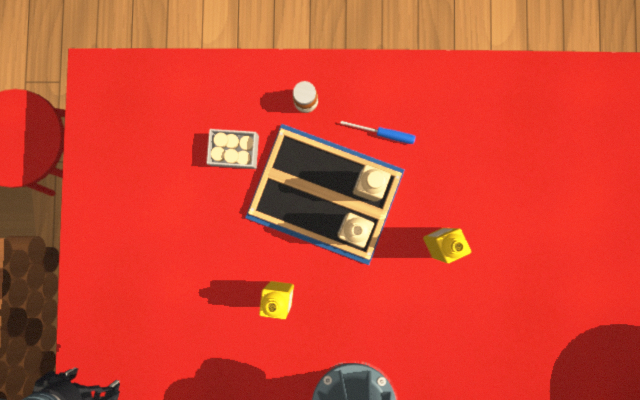

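The scene picture shows the two cream jugs on the rack: the left one at (277,213) has an open neck and the right one at (304,245) has a round cap at (303,217). In the top picture these are at (357,230) for the open jug and (373,183) for the capped one. The yellow jugs at top (275,300) and (447,245) are look-alikes and not meant. I'll confirm with a crop and measure.

Run:
```python
from h import *
a=cv2.imread('pics/scene0.png');b=cv2.imread('pics/top0.png')
c1=cv2.resize(a[165:315,235:435],None,fx=2,fy=2,interpolation=2)
c2=cv2.resize(b[115:275,230:420],None,fx=4,fy=4,interpolation=2)[:560,:]
cv2.imwrite('pics/crop.png',c2[:, :760]);cv2.imwrite('pics/crop_s.png',cv2.resize(c1,None,fx=1.9,fy=1.9))
for n,uv in (('A far-y-',(281,126)),('B',(403,171)),('C',(370,263)),('D',(247,217))):
    print(n,onz('top',*uv,.016).round(3))
print('cap',onz('top',375,180,.206).round(3),'neck',onz('top',357,230,.195).round(3))
```

```text
A far-y- [0.733 0.201 0.016]
B [ 0.617 -0.123  0.016]
C [ 0.375 -0.038  0.016]
D [0.49  0.286 0.016]
cap [ 0.573 -0.029  0.206] neck [0.464 0.009 0.195]
```

View pics/crop.png

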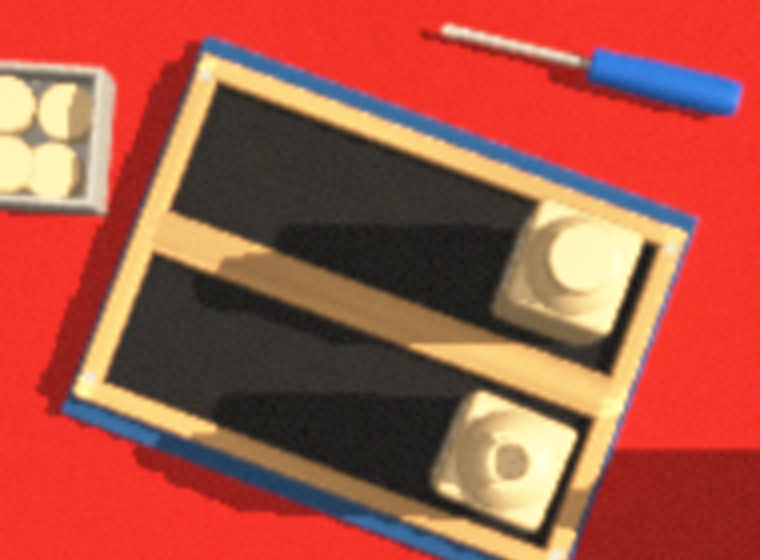

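View pics/crop_s.png

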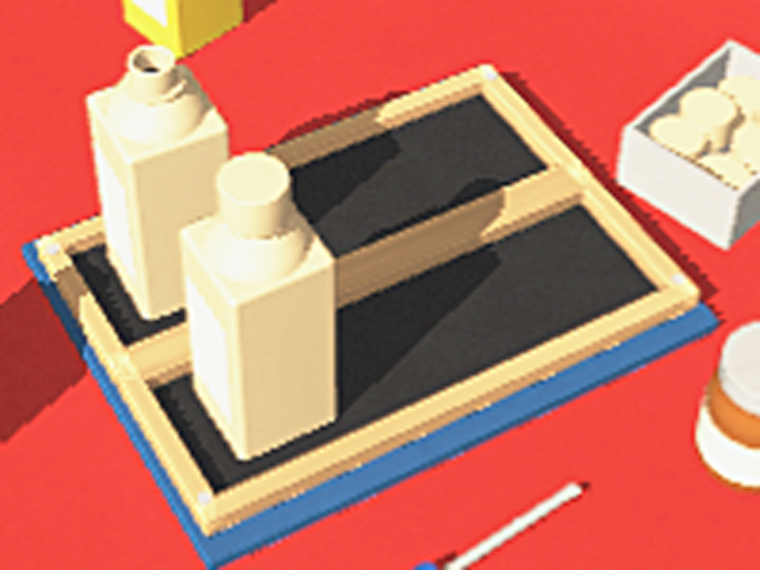

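The crops confirm it: the jug at top pixel (374,180) has a closed round cap, and the one at (357,230) has a hollow neck. The capped jug is in the -y lane, with its cap at about (0.574,-0.031) and the lane heading at about 70.3°. I'm moving high to a point 0.1 m behind the cap, with the fingers across the lane and slightly apart.

Request:
carry_out(steps=[-0.1,-0.1,-0.06,0,0,0.3,0.2,-0.1,-0.1,-0.06,0,0,0.3,0.2,-0.1,-0.1,-0.06,0,0,0.3,0.2,-0.554,-0.56,-0.06,0,0,1.66,0.2,-0.554,-0.56,-0.06,0,0,1.66,0.2,-0.554,-0.56,-0.06,0,0,1.66,0.2,-0.554,-0.56,-0.06,0,0,1.66,0.2,-0.554,-0.56,-0.06,0,0,1.66,0.2,-0.554,-0.56,-0.06,0,0,1.66,0.2,-0.554,-0.56,-0.06,0,0,1.66,0.2,-0.554,-0.56,-0.06,0,0,1.66,0.2,-0.554,-0.56,-0.06,0,0,1.66,0.2,-0.554,-0.56,-0.06,0,0,1.66,0.2,-0.554,-0.56,-0.06,0,0,1.66,0.2,-0.554,-0.56,-0.06,0,0,1.66,0.2,-0.554,-0.56,-0.06,0,0,1.66,0.2,-0.554,-0.56,-0.06,0,0,1.66,0.2,-0.554,-0.56,-0.06,0,0,1.66,0.2,-0.554,-0.56,-0.06,0,0,1.66,0.2,-0.554,-0.56,-0.06,0,0,1.66,0.2])

```text
time_s: 2.1
eef_pos: [0.5395, -0.1239, 0.3641]
eef_rot: [-0.0, 0.817, 0.576, 0.0]
wrist_force: [-0.8, 0.5, -0.1]
opening: 0.199
grasp_force: 0.0
```

Run:
```python
from h import *
from scipy.spatial.transform import Rotation as R
o=ctrl.get_obs();i=ctrl.camera('wrist')
cv2.imwrite('pics/w1.png',i[:,:,::-1]);print(ctrl.camera_params('wrist'))
```

```text
{'vertical_fov': 65.58749347417874, 'cx': 319.85963072612526, 'cy': 201.08201694923315, 'k1': -0.031065776239364743, 'hand_eye': array([[-2.65426494e-04, -9.44760509e-01, -3.27761362e-01,
         8.45236724e-02],
       [ 9.99999909e-01, -3.60490051e-04,  2.29283567e-04,
         1.55232024e-04],
       [-3.34772769e-04, -3.27761271e-01,  9.44760518e-01,
        -7.01485720e-02],
       [ 0.00000000e+00,  0.00000000e+00,  0.00000000e+00,
         1.00000000e+00]])}
```

View pics/w1.png

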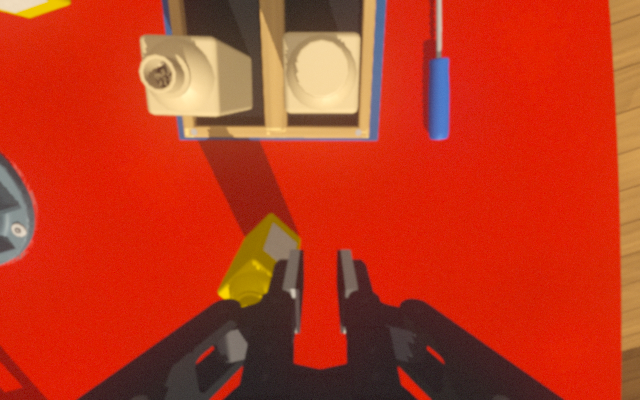

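The wrist picture shows the cap at (323,68), nearly on the tool's centre line, with the open neck well aside at (160,72). The yellow jug at (260,260) is well clear of the fingers. I'm going down to cap height, then forward.

Request:
carry_out(steps=[0,0.002,0.04,0,0,0,0.2,0,0.002,0.08,0,0,0,0.2,0,0.002,0.107,0,0,0,0.2,0,0.002,0.107,0,0,0,0.2,0.02,0.002,0.107,0,0,0,0.2,0.04,0.002,0.107,0,0,0,0.2,0.05,0.002,0.107,0,0,0,0.2,0.06,0.002,0.107,0,0,0,0.2,0.06,0.002,0.107,0,0,0,0.2])

```text
time_s: 3.05
eef_pos: [0.5625, -0.0683, 0.258]
eef_rot: [0.001, 0.817, 0.576, 0.0]
wrist_force: [0.2, 0.1, -1.1]
opening: 0.204
grasp_force: 0.0
```

Request:
carry_out(steps=[0.008,0,0,0,0,0,0.2,0.014,0,0,0,0,0,0.2,0.02,0,0,0,0,0,0.2,0.026,0,0,0,0,0,0.2,0.032,0,0,0,0,0,0.2,0.038,0,0,0,0,0,0.2,0.044,0,0,0,0,0,0.2,0.05,0,0,0,0,0,0.2,0.05,0,0,0,0,0,0.2])

```text
time_s: 3.95
eef_pos: [0.5791, -0.0213, 0.2567]
eef_rot: [-0.0, 0.817, 0.576, 0.0]
wrist_force: [0.1, -1.2, -0.7]
opening: 0.197
grasp_force: 0.2
```

Run:
```python
from h import *
a=ctrl.camera('scene');cv2.imwrite('pics/s2.png',cv2.resize(a[150:350,180:480],None,fx=2,fy=2)[:,:,::-1])
```

```text
(no output)
```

View pics/s2.png

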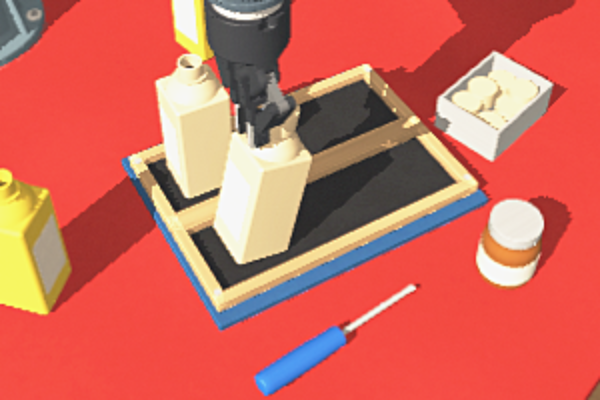

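The jug is leaning forward along its lane, with the fingers behind the cap at about (268,130) in the crop, and the open jug is still standing. I'm continuing past the balance point.

Request:
carry_out(steps=[0.006,0,0,0,0,0,0.2,0.012,0,0,0,0,0,0.2,0.018,0,0,0,0,0,0.2,0.024,0,0,0,0,0,0.2,0.03,0,0,0,0,0,0.2,0.036,0,0,0,0,0,0.2,0.042,0,0,0,0,0,0.2,0.048,0,0,0,0,0,0.2,0.054,0,0,0,0,0,0.2,0.054,0,0,0,0,0,0.2,0.054,0,0,0,0,0,0.2,0.054,0,0,0,0,0,0.2,0.054,0,0,0,0,0,0.2])

```text
time_s: 5.3
eef_pos: [0.5971, 0.0283, 0.2569]
eef_rot: [0.0, 0.818, 0.575, -0.0]
wrist_force: [0.2, 0.3, 0.4]
opening: 0.202
grasp_force: 0.0
```

Run:
```python
from h import *
a=ctrl.camera('scene');cv2.imwrite('pics/s3.png',cv2.resize(a[150:350,180:480],None,fx=2,fy=2)[:,:,::-1])
```

```text
(no output)
```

View pics/s3.png

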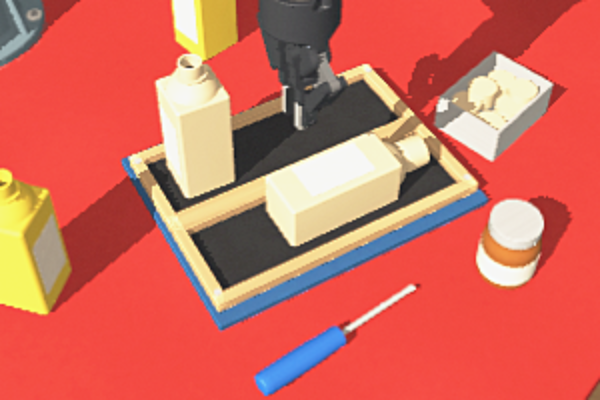

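The jug lies on its side in its lane, with the cap at (412,155) towards the empty end and the open jug still standing. I'm lifting clear and checking from above.

Request:
carry_out(steps=[-0.01,0,-0.05,0,0,0,0.2,-0.05,0,-0.1,0,0,0,0.2,-0.1,0,-0.12,0,0,0,0.2,-0.15,0,-0.12,0,0,0,0.2,-0.2,0,-0.12,0,0,0,0.2,-0.2,0,-0.12,0,0,0,0.2,-0.2,0,-0.12,0,0,0,0.2,-0.2,0,-0.12,0,0,0,0.2])

```text
time_s: 6.15
eef_pos: [0.5297, -0.1593, 0.3767]
eef_rot: [-0.0, 0.818, 0.575, 0.0]
wrist_force: [-1.3, 0.3, -0.4]
opening: 0.203
grasp_force: 0.0
```

Run:
```python
from h import *
b=ctrl.camera('top');cv2.imwrite('pics/t4.png',cv2.resize(b[80:275,200:420],None,fx=3,fy=3,interpolation=2)[:580,:,::-1])
```

```text
(no output)
```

View pics/t4.png

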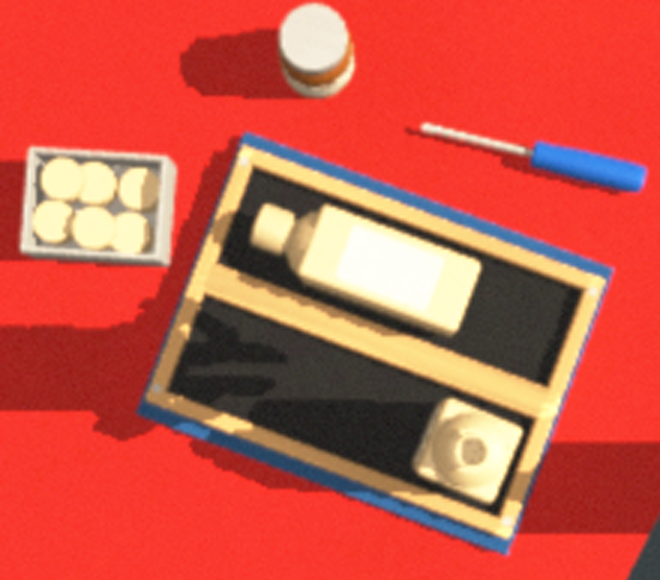

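The top crop shows the capped jug lying straight in its lane, cap at (270,228) towards the empty end. The open jug is standing at (470,450), and the tub, jar and screwdriver look unmoved.

```bash
python3 -c "
from bench import ctrl
print(ctrl.hand_in())"
```

```text
the job is handed in; nothing more can be done
None
```

The capped jug was pushed over and lies along its own lane with its cap towards the empty end; the open jug is still standing, the tub, jar and screwdriver look unmoved in the last picture, and the job was handed in at about 6 s with no verdict returned.

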